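# Lean the tall ripening board on the draining rest

### The arm

A 6-joint arm with a two-finger parallel gripper is mounted at the origin on the work surface. World frame = base frame: x ahead of the robot, y to its left, z up, the work surface at z = 0. Lengths are in m, angles in rad, forces in N, time in s.
With the tool pointing down it reaches from about 0.325 to 0.775 m from the base axis. Payload 9.3 kg.
Tool frame: the origin (TCP) lies on the centre line of the jaws, within the pads' length; the fingertips stand 19 mm ahead of it and the grasp point (between the pads) is the TCP (env.tips_ahead is the distance from the TCP to the fingertips, in m); z points along the fingers, y is the line along which they close (so a half turn about z gives the same grasp; the last joint's range is limited). The gripper opens to 85 mm and grips with 20 to 120 N. Pads are 22 mm wide; open, the fingers measure 114 mm over their backs; the gripper's body (76 mm by 85 mm) begins 54 mm behind the grasp point. The pads swing forward as they close: fully open they stand 13 mm farther back than shut.
Start: joints at [-1.419, 0.259, 0.021, 1.334, 0, 1.418], TCP at [0.165, -0.525, 0.25] pointing down, gripper open.
Joint ranges: [-3.04, 3.04], [-0.91, 1.82], [-1.04, 1.36], [-1.92, 1.95], [-1.52, 1.45], [-3.14, 3.14]. Speed limits (rad/s): [2.22, 2.22, 2.79, 3.14, 3.14, 3.14].

### API

Orientations are given as a unit quaternion [w, x, y, z].
In Python, from bench import env, viewer, ticket gives the robot as it stands. The module is installed in compiled form; this text tells all that it offers.
- The arm moves only by the shell command python3 -m handwheel 'ROWS'. ROWS is JSON, a list of rows, each an object with "claw": the opening, from 0 (shut) to 1 (fully open); "dp": the shift along the world's x, y, z in mm, a list of three; "delta_rot": the turn, a rotation vector about the world's x, y, z in degrees, a list of three. A call has 1 to 10 rows; each row is the pose to reach, as a shift and turn from the pose commanded when the call began; what a row does not reach only later rows make up. A row lasts 1/12 s, in which the tool goes at most 41.7 mm and 7.16 degrees, less where a joint would pass 70% of its speed; a pose out of reach is approached as far as the arm can. A call with a gripper value outside its range is refused whole. The fingers move at their own pace and stop on an object; the grip force is fixed at half the most. Time passes only in rows, so rows that repeat a pose let the fingers close. It gives the time, the measured TCP pose, the force and the opening at its end, in the units of the state.
- env.observe(): the state, without advancing time (a new reading comes with each control period).
- viewer.snapshot(name): name is "scene" or "top" or "wrist"; returns a dict with "color" (384x512x3 uint8, red, green, blue), "fx", "fy", "cx", "cy" (pixels), "R" (3x3) and "t" (3): a world point X has camera coordinates R X + t. Camera axes: x right, y down, z forward; pixel columns grow to the right and rows downward; lengths in m; the calibration is good to about 2 mm. The wrist camera is an equidistant fisheye: a pixel r from the principal point sees the ray r / f radians off the axis. A picture is of the moment at which its call begins. There is no depth.
- ticket.finish_job(): hands the job in, once; it reports no verdict.
The state is a dict: "t": time; "joint_pos": joint angles; "qvel": joint speeds; "joint_efforts": joint torques, N m; "eef_pos": TCP position; "tool_rot": TCP orientation; "ft_force": force on the tool from outside, world axes, zero at the start; "wrist_torque": the same for the moment, N m; "finger_gap": finger opening in m.
Only numpy, scipy, OpenCV 4.12 (cv2) and the standard library are available. Lean on these libraries where they do the work, as an engineer would, in place of code of your own. Each camera call takes 0.05 s, during which the arm holds its last target. There are 200 camera calls.

### The job

Take the tall rectangular wooden board out of the slotted rack and set it down, without dropping it, on the ledge of the steel draining rest so that it stands on its short edge, centred, and leans back flush against the sloped plate by itself. Leave the short board and the arched board standing in their slots.

Things in the scene. Friction and masses are not known exactly. Their poses are not given: they have to be found in the camera images.
- board: To be moved: the tallest of three light wooden boards on edge in a wooden rack of three slots 75 mm apart (order varies). Rectangle, 14 mm thick (its x), 110 wide (its y), 160 tall (its z, up), about 0.12 kg. Origin: centre of its lower edge. It stands loose in an 18 mm slot, whose cheeks rise 35 mm above that edge; lifts straight out; grip it across the thickness.
- rest_face: Sloped plate of a fixed steel rest, leaning back 25 deg, 170 mm wide, 100 up the slope, 8 thick. Origin: middle of the corner of plate front and ledge, 55 above the table. x: square out of the plate (away from robot, 25 deg up); y: along ledge; z: up the slope. Ledge: z = 0, square to plate; lip 10 high, inner side at x = 34. Board in place: origin at x = 7, y = z = 0, axes parallel to these.
- short_board: Bystander in the rack: rectangular, 14 x 110 mm and only 90 mm tall. Same axes and origin as the tall board.
- arched_board: Bystander in the rack: 14 x 110 mm, with a round arched top, 115 mm tall. Same axes and origin as the tall board.
There are look-alikes about, which are no part of the job. What is shaped like the board but black is not meant.

How it is judged:
By the outcome, as a careful person would: the job done as asked, in the order asked, and still so for the second after the job is handed in, with the robot touching nothing.
It also fails if it takes over 32 s, if anything falls off the work surface, if the arm or the gripper's body presses on something with over 40 N, if the wrist force passes 120 N, or if a joint passes its speed limit or range.

## Working session

There is one attempt and no reset: what is moved stays moved. The work goes in short steps, Python scripts to look and compute and a shell command to move; the robot and the scene stay as the last step left them, time stands still between calls to the robot, and variables do not carry over. Pictures are saved under pics/ and viewed, on a budget of 10 in all, crops included, one or two more only if the job needs it, and the job is handed in when it is done.

```bash
mkdir -p pics; python3 - <<'E'
from bench import env, viewer
import cv2,numpy as np
for n in ("scene","top"):
    s=viewer.snapshot(n); cv2.imwrite(f"pics/{n}0.png",s["color"][:,:,::-1]); print(n,s["fx"],s["fy"],s["cx"],s["cy"],np.round(s["R"],3).tolist(),np.round(s["t"],3).tolist())
    np.savez(f"{n}0.npz",**s)
o=env.observe();print({k:np.round(v,3).tolist() for k,v in o.items()},env.tips_ahead)
E
```

```text
scene 450.5325455825096 450.5325455825096 259.28480747385714 194.279047102652 [[-0.785, 0.62, -0.003], [0.374, 0.47, -0.799], [-0.494, -0.628, -0.601]] [0.384, -0.102, 1.172]
top 491.45916954203204 491.45916954203204 257.96903743801215 185.47464145459315 [[0.003, -1.0, -0.015], [-0.993, -0.002, -0.116], [0.116, 0.015, -0.993]] [-0.02, 0.5, 1.257]
{'t': 0.1, 'joint_pos': [-1.419, 0.259, 0.021, 1.334, 0.0, 1.418], 'qvel': [0.001, -0.002, 0.003, -0.0, -0.001, 0.001], 'joint_efforts': [0.005, -55.67, 34.507, 0.012, -0.0, -0.0], 'eef_pos': [0.165, -0.524, 0.25], 'tool_rot': [-0.001, 0.988, 0.152, 0.0], 'ft_force': [0.347, 0.175, -0.274], 'wrist_torque': [0.019, 0.038, 0.014], 'finger_gap': 0.085} 0.019
```

View pics/scene0.png

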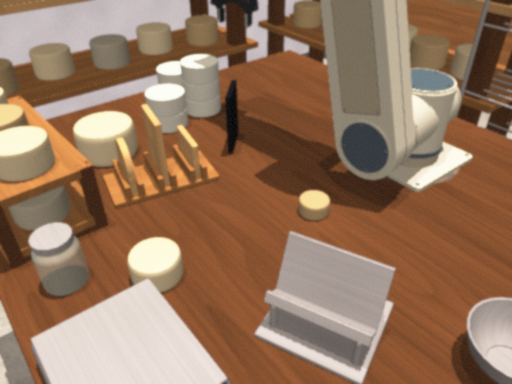

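View pics/top0.png

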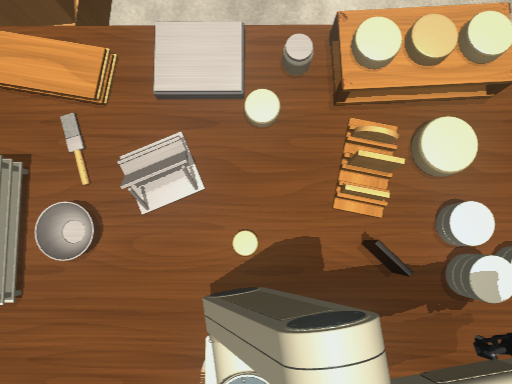

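The scene view shows the rack at about (160,165), with the tall board in the middle at (155,130). The steel rest is at (330,300). In the top view the rack is at (368,165) and the rest at (160,172).

Candidates in the top view:
- Middle board at (380,157): wooden and tallest, so this is my choice.
- Arched board at (376,131): wrong shape.
- Short board at (365,191): too short.
- Black look-alike at (387,257): not meant.

I'll check the choice in a close crop.

```bash
python3 - <<'E'
import cv2,numpy as np
a=cv2.imread("pics/top0.png");b=cv2.imread("pics/scene0.png")
f=lambda im,x,y,w,h,W,H:cv2.resize(im[y:y+h,x:x+w],(W,H),interpolation=cv2.INTER_CUBIC)
# each tile 100x75 -> 400x300 (x4)
t=np.vstack([np.hstack([f(a,325,110,100,75+38-38,400,300),f(a,110,130,100,75+15,400,360)[:300]]),
 np.hstack([f(b,95,95,133,113,400,300)[:, :400],f(b,250,230,150,150,400,300)])])
cv2.imwrite("pics/crop.png",t)
E
```

```text
(no output)
```

View pics/crop.png

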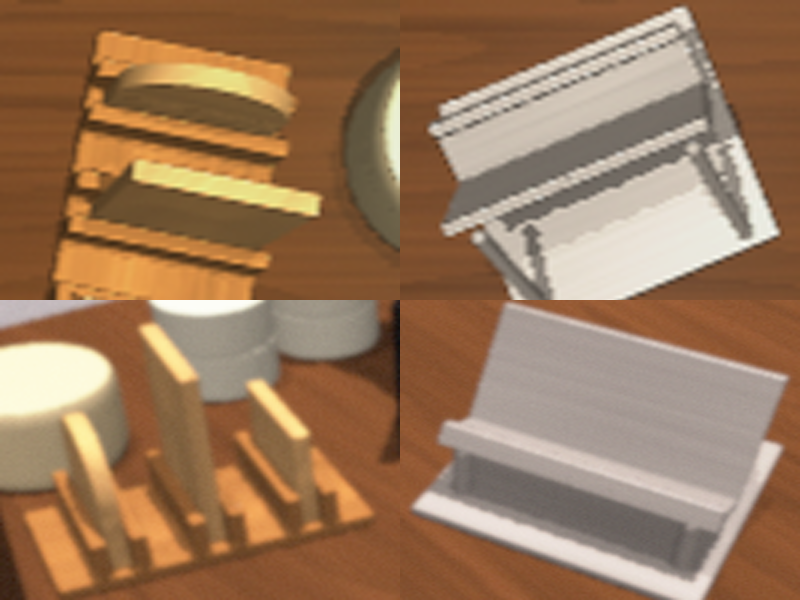

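The crop confirms it: the middle board is the tall, wooden, rectangular one, between the arched board and the short board. Next I'll fit the board and rest poses in both views.

```bash
cat > fit.py <<'E'
import numpy as np
from scipy.optimize import least_squares
from scipy.spatial.transform import Rotation as Ro
C={n:dict(np.load(n+"0.npz")) for n in("scene","top")}
def proj(n,X,C=C):
    c=C[n]; p=np.atleast_2d(X)@c["R"].T+c["t"]; return p[:,:2]/p[:,2:]*c["fx"]+[c["cx"],c["cy"]]
def restR(yaw): return Ro.from_euler("ZY",[yaw,-25],degrees=True)  # x out & up 25
E
python3 - <<'E'
from fit import *
g=lambda p:np.array(p,float)
# rest
tp=g([[121.7,185.5],[187,160],[123.7,177.5],[186.2,152.5]]); tX=g([[0,85,100],[0,-85,100],[0,85,0],[0,-85,0]])/1e3
sp=g([[395.1,268],[289.4,232.5],[376.4,330],[269.5,289]]); sX=g([[0,85,100],[0,-85,100],[34,85,10],[34,-85,10]])/1e3
def r(q,z=.055):
    T=lambda X:restR(q[2]).apply(X)+[q[0],q[1],z]
    return np.r_[(proj("top",T(tX))-tp).ravel(),(proj("scene",T(sX))-sp).ravel()]
s=least_squares(r,[.5,.2,0],loss="soft_l1"); print("rest",s.x.round(4)); print(r(s.x).reshape(-1,2).round(1).tolist())
# board
A=g([[137,160],[133,180],[322,196],[318,216]])/4+[325,110]
B=(g([[183,385],[200,380],[140,327],[157,323]])-[0,300])/[400/133,300/113]+[95,95]
X=g([[7,55,160],[-7,55,160],[7,-55,160],[-7,-55,160]])/1e3
def rb(q):
    P=Ro.from_euler("Z",q[2],degrees=True).apply(X)+[q[0],q[1],q[3]]
    return np.r_[(proj("top",P)-A).ravel(),(proj("scene",P)-B).ravel()]
s=least_squares(rb,[.5,-.3,0,.02]); print("board",s.x.round(4)); print(rb(s.x).reshape(-1,2).round(1).tolist())
E
```

```text
rest [ 0.5522  0.2468 23.991 ]
[[-1.1, 2.9], [-0.8, -0.2], [1.1, -0.2], [-0.7, -1.5], [0.6, -1.0], [-0.2, -1.5], [-1.1, 0.9], [-0.1, -0.2]]
board [ 5.50100e-01 -3.09100e-01 -1.12607e+01  8.00000e-03]
[[-0.5, 0.2], [-0.6, 1.0], [-0.2, 0.3], [-0.2, 1.1], [-1.1, -0.9], [-0.4, -0.5], [-0.8, 0.4], [-0.4, 0.7]]
```

```bash
python3 - <<'E'
from fit import *
import cv2
q=[.5522,.2468,23.99]
W=[[(0,-85,0),(0,85,0),(0,85,100),(0,-85,100)],[(34,-85,0),(34,85,0),(34,85,10),(34,-85,10)],[(-8,-85,100),(-8,85,100)]]
out=[]
for n,(x,y,w,h) in (("top",(110,125,100,95)),("scene",(250,225,150,142))):
    k=4 if n=="top" else 2.667
    im=cv2.imread(f"pics/{n}0.png")[y:y+h,x:x+w]; im=cv2.resize(im,(400,380),interpolation=cv2.INTER_CUBIC)
    for L,col in zip(W,((0,0,255),(255,0,0),(0,200,0))):
        P=proj(n,restR(q[2]).apply(np.array(L)/1e3)+[q[0],q[1],.055])
        P=((P-[x,y]+.5)*k).astype(np.int32); cv2.polylines(im,[P],True,col,1)
    out.append(im)
cv2.imwrite("pics/ov.png",np.hstack(out))
E
```

```text
(no output)
```

View pics/ov.png

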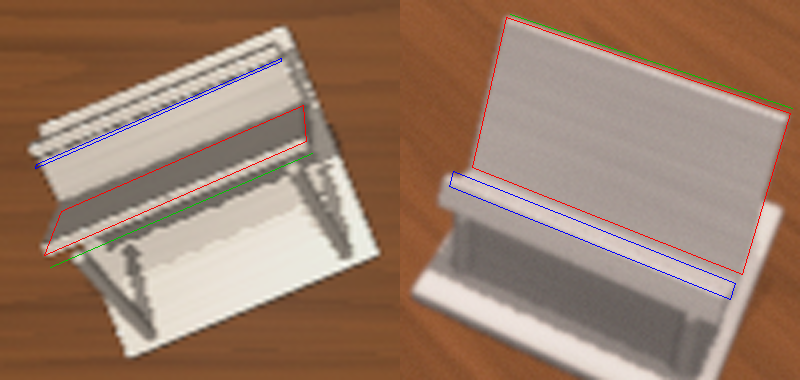

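The overlay is within about 1–3 px, but the yaw looks 1–2° too high. I'll refine it with edge samples along the model lines.

```bash
python3 - <<'E'
from fit import *
import cv2
from scipy.ndimage import map_coordinates
G={n:cv2.GaussianBlur(cv2.cvtColor(C[n]["color"],cv2.COLOR_RGB2GRAY).astype(float),(0,0),.7) for n in C}
# (cam,p0,p1,sign of gradient toward image-down normal) 
L=[("top",(0,-78,100),(0,78,100),1),("top",(0,-75,0),(0,75,0),-1),
   ("scene",(0,-80,100),(0,80,100),0),("scene",(0,85,40),(0,85,95),0),("scene",(0,-85,40),(0,-85,95),0)]
def T(q,X): return restR(q[2]).apply(X)+[q[0],q[1],.055]
def obs(q,w):
    O=[]
    for n,a,b,sg in L:
        X=np.linspace(a,b,40)/1e3; P=proj(n,T(q,X)); d=P[-1]-P[0]; d/=np.hypot(*d); m=np.array([-d[1],d[0]]); m*=np.sign(m[1]) if abs(m[1])>.5 else 1
        s=np.arange(-w,w+.01,.1); Q=P[:,None]+s[None,:,None]*m
        I=map_coordinates(G[n],[Q[...,1],Q[...,0]],order=1); g=np.gradient(I,axis=1); g=g*sg if sg else abs(g)
        k=g.argmax(1); O.append((n,X,m,P+s[k][:,None]*m,np.median(s[k])))
    return O
for drop in ((),(0,1),(2,3,4)):
  q=np.array([.5522,.2468,23.5])
  for w in (4,3,2.5,2,2,2):
    O=[o for i,o in enumerate(obs(q,w)) if i not in drop]
    q=least_squares(lambda q:np.concatenate([((proj(n,T(q,X))-Y)@m) for n,X,m,Y,_ in O]),q,loss="soft_l1",f_scale=.4).x
  print(drop,q.round(4),[round(o[4],2) for o in obs(q,2)])
E
```

```text
() [ 0.5559  0.2475 22.9521] [np.float64(-0.3), np.float64(-0.4), np.float64(-1.8), np.float64(-0.1), np.float64(0.0)]
(0, 1) [ 0.5525  0.2455 23.234 ] [np.float64(-2.0), np.float64(-1.85), np.float64(-0.1), np.float64(0.1), np.float64(-0.2)]
(2, 3, 4) [  479.6852 -1161.5534    22.381 ] [np.float64(-2.0), np.float64(-2.0), np.float64(-2.0), np.float64(-2.0), np.float64(-2.0)]
```

```bash
python3 -m handwheel '[{"claw":1,"dp":[20,12,40],"delta_rot":[0,0,7]},{"claw":1,"dp":[385,215,40],"delta_rot":[0,0,61]},{"claw":1,"dp":[385,215,40],"delta_rot":[0,0,61]},{"claw":1,"dp":[385,215,40],"delta_rot":[0,0,61]},{"claw":1,"dp":[385,215,40],"delta_rot":[0,0,61]},{"claw":1,"dp":[385,215,40],"delta_rot":[0,0,61]},{"claw":1,"dp":[385,215,40],"delta_rot":[0,0,61]},{"claw":1,"dp":[385,215,40],"delta_rot":[0,0,61]},{"claw":1,"dp":[385,215,40],"delta_rot":[0,0,61]},{"claw":1,"dp":[385,215,40],"delta_rot":[0,0,61]}]'
python3 -c "
from bench import env;o=env.observe();print(o)"
```

```text
t: 0.93
eef_pos: [0.5123, -0.33, 0.2896]
tool_rot: [-0.0, 0.773, 0.634, -0.0]
ft_force: [0.4, -1.5, -0.0]
finger_gap: 0.0855
{'t': 0.9333, 'joint_pos': array([-7.09883344e-01,  3.57275109e-01,  2.63187424e-01,  1.47709068e+00,
       -2.38471836e-05,  1.05758343e+00]), 'qvel': array([7.92247502e-01, 4.11167201e-01, 6.19779831e-01, 2.09771709e-01,
       3.38418919e-04, 9.00224398e-01]), 'joint_efforts': array([ -3.60757917, -68.9507103 ,  31.15410447,  -0.16227101,
         0.13109906,  -2.63548091]), 'eef_pos': array([ 0.51229185, -0.33000774,  0.28963366]), 'tool_rot': array([-1.86077689e-04,  7.73112218e-01,  6.34269234e-01, -4.47855903e-05]), 'ft_force': array([ 0.36637354, -1.48876099, -0.01386954]), 'wrist_torque': array([-0.0727205 , -0.02184236,  0.01352296]), 'finger_gap': 0.08554635102541445}
```

```bash
python3 -m handwheel '[{"claw":1,"dp":[0,0,0],"delta_rot":[0,0,0]},{"claw":1,"dp":[0,0,0],"delta_rot":[0,0,0]}]'
python3 - <<'E'
from bench import env,viewer
import numpy as np
from scipy.spatial.transform import Rotation as R
o=env.observe();p=o["eef_pos"];r=R.from_quat(o["tool_rot"],scalar_first=True)
Rb=R.from_euler("Z",-11.3,degrees=True).as_matrix()
t=R.from_matrix(np.c_[-Rb[:,1]*-1,Rb[:,0],-Rb[:,2]])
print(p.round(4),o["joint_pos"].round(3),r.as_matrix().round(3).tolist(),"dp",((np.array([.5501,-.3091,.28])-p)*1e3).round(1),"rot",(t*r.inv()).as_rotvec(degrees=True).round(2))
E
```

```text
t: 1.1
eef_pos: [0.5124, -0.3299, 0.2888]
tool_rot: [-0.001, 0.773, 0.634, -0.0]
ft_force: [-0.9, 0.2, -0.4]
finger_gap: 0.0856
[ 0.5124 -0.3299  0.2888] [-0.71   0.358  0.262  1.477  0.     1.059] [[0.196, 0.981, -0.001], [0.981, -0.196, 0.001], [0.001, -0.001, -1.0]] dp [37.7 20.8 -8.8] rot [-0.06 -0.07  0.02]
```

```bash
python3 -m handwheel '[{"claw":1,"dp":[38,21,-9],"delta_rot":[0,0,0]},{"claw":1,"dp":[38,21,-39],"delta_rot":[0,0,0]},{"claw":1,"dp":[38,21,-39],"delta_rot":[0,0,0]},{"claw":1,"dp":[38,21,-39],"delta_rot":[0,0,0]}]'
python3 - <<'E'
from bench import env,viewer
import cv2,numpy as np
s=viewer.snapshot("wrist"); np.savez("wrist1.npz",**s)
o=env.observe(); print(o["eef_pos"])
im=s["color"][:,:,::-1].copy()
from scipy.spatial.transform import Rotation as Ro
X=Ro.from_euler("Z",-11.3,degrees=True).apply(np.array([[7,55,160],[7,-55,160],[-7,-55,160],[-7,55,160]])/1e3)+[.5501,-.3091,.008]
p=X@s["R"].T+s["t"]; th=np.arctan2(np.hypot(p[:,0],p[:,1]),p[:,2]); u=p[:,:2]/np.hypot(p[:,0],p[:,1])[:,None]*(th*s["fx"])[:,None]+[s["cx"],s["cy"]]
print(u.round(1).tolist())
im=cv2.resize(im,None,fx=1.5,fy=1.5,interpolation=cv2.INTER_CUBIC)
cv2.polylines(im,[(u*1.5).astype(np.int32)],True,(0,0,255),1)
cv2.imwrite("pics/wrist1.png",im)
E
```

```text
t: 1.43
eef_pos: [0.5473, -0.3107, 0.2497]
tool_rot: [-0.002, 0.775, 0.632, -0.001]
ft_force: [-0.2, 0.3, 0.2]
finger_gap: 0.0857
[ 0.5475522  -0.31124225  0.25129556]
[[271.2, 127.5], [270.0, 266.0], [252.8, 266.1], [251.0, 127.6]]
```

View pics/wrist1.png

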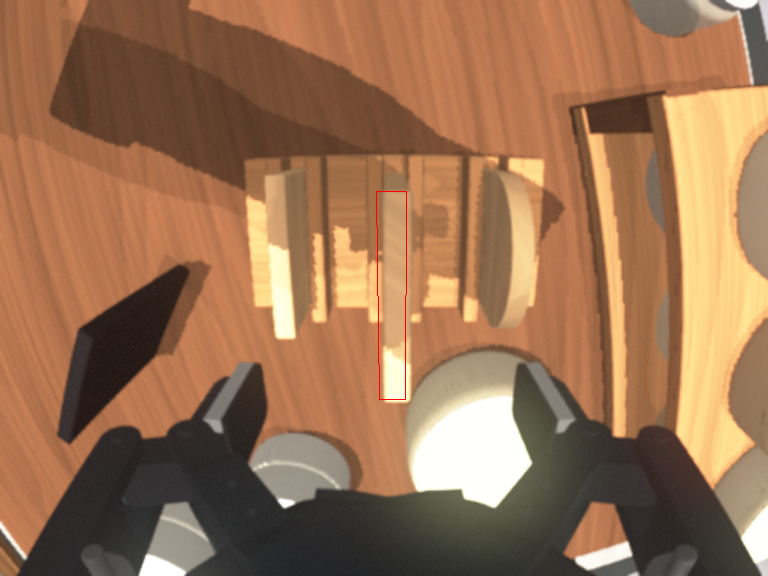

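The wrist view shows the tall board under the open gripper, its top at px (381–410, 190–402). My model matches to about 1–2 mm, with the board about 1 mm farther in +x. I'll descend and grip.

```bash
python3 -m handwheel '[{"claw":1,"dp":[1,-1,-35],"delta_rot":[0,0,0]},{"claw":1,"dp":[1,-1,-70],"delta_rot":[0,0,0]},{"claw":1,"dp":[1,-1,-95],"delta_rot":[0,0,0]},{"claw":1,"dp":[1,-1,-104],"delta_rot":[0,0,0]},{"claw":1,"dp":[1,-1,-104],"delta_rot":[0,0,0]},{"claw":1,"dp":[1,-1,-104],"delta_rot":[0,0,0]}]' &&
python3 -m handwheel '[{"claw":0,"dp":[0,0,0],"delta_rot":[0,0,0]},{"claw":0,"dp":[0,0,0],"delta_rot":[0,0,0]},{"claw":0,"dp":[0,0,0],"delta_rot":[0,0,0]},{"claw":0,"dp":[0,0,0],"delta_rot":[0,0,0]},{"claw":0,"dp":[0,0,0],"delta_rot":[0,0,0]},{"claw":0,"dp":[0,0,0],"delta_rot":[0,0,0]},{"claw":0,"dp":[0,0,0],"delta_rot":[0,0,0]},{"claw":0,"dp":[0,0,0],"delta_rot":[0,0,0]},{"claw":0,"dp":[0,0,0],"delta_rot":[0,0,0]},{"claw":0,"dp":[0,0,0],"delta_rot":[0,0,0]}]'
```

```text
t: 1.98
eef_pos: [0.5498, -0.3126, 0.1488]
tool_rot: [0.001, 0.775, 0.632, 0.0]
ft_force: [-0.2, 0.4, 0.9]
finger_gap: 0.0855
t: 2.82
eef_pos: [0.55, -0.3116, 0.1472]
tool_rot: [0.0, 0.775, 0.632, 0.0]
ft_force: [0.6, -0.1, 4.5]
finger_gap: 0.0133
```

```bash
python3 -m handwheel '[{"claw":0,"dp":[0,0,10],"delta_rot":[0,0,0]},{"claw":0,"dp":[0,0,25],"delta_rot":[0,0,0]},{"claw":0,"dp":[0,0,50],"delta_rot":[0,0,0]},{"claw":0,"dp":[0,0,80],"delta_rot":[0,0,0]},{"claw":0,"dp":[0,0,115],"delta_rot":[0,0,0]},{"claw":0,"dp":[0,0,140],"delta_rot":[0,0,0]},{"claw":0,"dp":[0,0,150],"delta_rot":[0,0,0]},{"claw":0,"dp":[0,0,150],"delta_rot":[0,0,0]},{"claw":0,"dp":[0,0,150],"delta_rot":[0,0,0]}]'
cat > tgt.py <<'E'
import numpy as np,sys
from bench import env
from fit import *
q=[.5542,.2465,23.1]
def target(x,y,z,o,q=q,zg=.139,yg=-.002):
    """dp mm / rotvec deg to bring board origin to (x,y,z) m in rest frame; grasp at board (0,yg,zg)"""
    M=restR(q[2]); p=np.array([q[0],q[1],.055])+M.apply([x,y+yg,z+zg])
    m=M.as_matrix(); t=Ro.from_matrix(np.c_[m[:,1],m[:,0],-m[:,2]])
    r=Ro.from_quat(o["tool_rot"],scalar_first=True)
    return p.round(4),((p-o["eef_pos"])*1e3).round(1),(t*r.inv()).as_rotvec(degrees=True).round(2)
E
python3 - <<'E'
from tgt import *
from bench import viewer
import cv2
s=viewer.snapshot("scene"); np.savez("scene2.npz",**s); cv2.imwrite("pics/scene2.png",s["color"][:,:,::-1])
o=env.observe(); print(o["eef_pos"],o["joint_pos"].round(2),o["finger_gap"])
for a in ((.015,0,.07),(.009,0,.02),(.008,0,0)): print(target(*a,o))
E
```

```text
t: 3.57
eef_pos: [0.5496, -0.3115, 0.2968]
tool_rot: [-0.0, 0.775, 0.632, -0.0]
ft_force: [0.7, -0.1, -1.6]
finger_gap: 0.0132
[ 0.54944401 -0.3113276   0.2958203 ] [-0.65  0.4   0.34  1.52 -0.    1.12] 0.013571704867744488
(array([0.4862, 0.2153, 0.2508]), array([-63.2, 526.7, -45.1]), array([  2.53, -25.34,  34.07]))
(array([0.5007, 0.2215, 0.2029]), array([-48.8, 532.8, -92.9]), array([  2.53, -25.34,  34.07]))
(array([0.5076, 0.2245, 0.1844]), array([ -41.8,  535.8, -111.5]), array([  2.53, -25.34,  34.07]))
```

View pics/scene2.png

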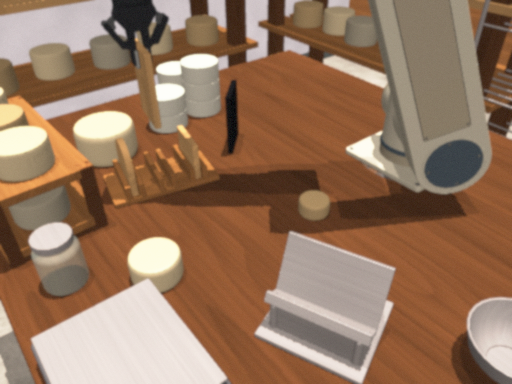

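The board is held cleanly above the rack, with its top near (145,40) and its bottom at (152,125). The short and arched boards still stand in their slots. I'll carry it over to the rest, staying above the plate top.

```bash
python3 -m handwheel '[{"claw":0,"dp":[0,25,0],"delta_rot":[0,0,3]},{"claw":0,"dp":[-74,522,-5],"delta_rot":[2.5,-25.3,34]},{"claw":0,"dp":[-74,522,-5],"delta_rot":[2.5,-25.3,34]},{"claw":0,"dp":[-74,522,-5],"delta_rot":[2.5,-25.3,34]},{"claw":0,"dp":[-74,522,-5],"delta_rot":[2.5,-25.3,34]},{"claw":0,"dp":[-74,522,-5],"delta_rot":[2.5,-25.3,34]},{"claw":0,"dp":[-74,522,-5],"delta_rot":[2.5,-25.3,34]},{"claw":0,"dp":[-74,522,-5],"delta_rot":[2.5,-25.3,34]},{"claw":0,"dp":[-74,522,-5],"delta_rot":[2.5,-25.3,34]},{"claw":0,"dp":[-74,522,-5],"delta_rot":[2.5,-25.3,34]}]'
python3 -m handwheel '[{"claw":0,"dp":[0,0,0],"delta_rot":[0,0,0]},{"claw":0,"dp":[0,0,0],"delta_rot":[0,0,0]}]'
python3 - <<'E'
from tgt import *
o=env.observe(); print(o["eef_pos"],o["joint_pos"].round(2),o["finger_gap"]); print(target(.02,0,.11,o))
E
```

```text
t: 4.45
eef_pos: [0.4927, 0.0858, 0.2916]
tool_rot: [0.119, 0.539, 0.814, 0.18]
ft_force: [0.7, -0.6, -0.2]
finger_gap: 0.0136
t: 4.62
eef_pos: [0.4928, 0.0872, 0.2918]
tool_rot: [0.119, 0.537, 0.816, 0.18]
ft_force: [-1.3, -1.0, -0.8]
finger_gap: 0.0134
[0.4928024  0.0871779  0.29179708] [-0.11 -0.09 -0.35  0.93  0.21  1.09] 0.013386400174948658
(array([0.4749, 0.2105, 0.2891]), array([-17.9, 123.3,  -2.7]), array([ 0.02, -0.06, -0.23]))
```

```bash
python3 -m handwheel '[{"claw":0,"dp":[-6,40,-1],"delta_rot":[0,0,0]},{"claw":0,"dp":[-12,80,-2],"delta_rot":[0,0,0]},{"claw":0,"dp":[-16,112,-3],"delta_rot":[0,0,0]},{"claw":0,"dp":[-18,123,-3],"delta_rot":[0,0,0]},{"claw":0,"dp":[-18,123,-3],"delta_rot":[0,0,0]},{"claw":0,"dp":[-18,123,-3],"delta_rot":[0,0,0]}]'
cat > look.py <<'E'
import sys,cv2
from tgt import *
from bench import viewer
k=sys.argv[1]; a=eval(sys.argv[2])
o=env.observe(); print(o["eef_pos"].round(4),o["ft_force"].round(1),o["finger_gap"])
# board pose in rest frame implied by TCP
M=restR(q[2]); r=Ro.from_quat(o["tool_rot"],scalar_first=True)
c=r.as_matrix(); Bm=np.c_[c[:,1],c[:,0],-c[:,2]]
org=o["eef_pos"]-Bm@[0,-.002,.139]
print("board in rest",(M.inv().apply(org-[q[0],q[1],.055])*1e3).round(1),(M.inv()*Ro.from_matrix(Bm)).as_rotvec(degrees=True).round(2))
for b in a: print(b,target(*b,o))
bX=np.array([[s*7,t*55,z] for z in(0,160) for s,t in((1,1),(1,-1),(-1,-1),(-1,1))])/1e3
out=[]
for n,box in (("top",(80,110,140,115)),("scene",(230,140,180,240))):
    s=viewer.snapshot(n); np.savez(n+k+".npz",**s); x,y,w,h=box
    f=min(400/w,560/h); im=cv2.resize(s["color"][y:y+h,x:x+w,::-1],None,fx=f,fy=f,interpolation=cv2.INTER_CUBIC)
    P=lambda X:((proj(n,X,{n:s})-[x,y]+.5)*f).astype(np.int32)
    W=P(bX@Bm.T+org)
    if len(sys.argv)>3:
        cv2.polylines(im,[W[:4]],True,(0,0,255),1); cv2.polylines(im,[W[4:]],True,(0,0,255),1)
        cv2.polylines(im,[P(M.apply(np.array([[0,-85,0],[0,85,0],[0,85,100],[0,-85,100]])/1e3)+[q[0],q[1],.055])],True,(255,0,0),1)
    out.append(cv2.copyMakeBorder(im,0,560-im.shape[0],0,400-im.shape[1],cv2.BORDER_CONSTANT))
cv2.imwrite(f"pics/look{k}.png",np.hstack(out))
E
python3 look.py 3 "[(.02,0,.03),(.012,0,.005)]" 1
```

```text
t: 5.12
eef_pos: [0.4765, 0.2068, 0.2888]
tool_rot: [0.119, 0.539, 0.814, 0.18]
ft_force: [-0.2, 0.1, -1.6]
finger_gap: 0.0133
[0.4765 0.2068 0.2888] [-0.2  0.1 -1.6] 0.013313222985780476
board in rest [ 19.7  -4.2 109.7] [-0.07  0.09 -0.06]
(0.02, 0, 0.03) (array([0.506 , 0.2238, 0.2166]), array([ 29.5,  17. , -72.2]), array([ 0.07, -0.07,  0.08]))
(0.012, 0, 0.005) (array([0.509 , 0.2251, 0.1906]), array([ 32.5,  18.3, -98.3]), array([ 0.07, -0.07,  0.08]))
```

View pics/look3.png

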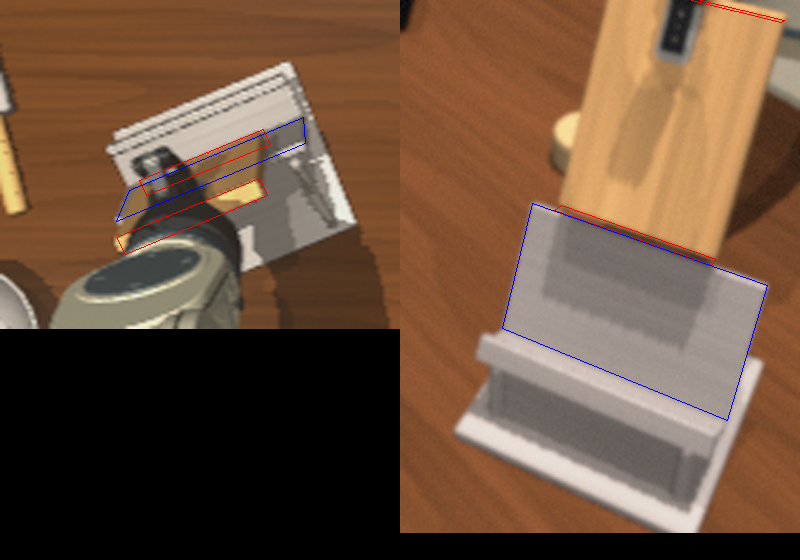

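The overlay agrees: board bottom edge at about (560,205)–(717,260) and plate at (530,205)–(767,285), parallel and centred. I'll go down in front of the plate.

```bash
python3 -m handwheel '[{"claw":0,"dp":[7,3,-18],"delta_rot":[0,0,0]},{"claw":0,"dp":[14,6,-37],"delta_rot":[0,0,0]},{"claw":0,"dp":[21,9,-55],"delta_rot":[0,0,0]},{"claw":0,"dp":[26,11,-68],"delta_rot":[0,0,0]},{"claw":0,"dp":[28,12,-74],"delta_rot":[0,0,0]},{"claw":0,"dp":[28,12,-74],"delta_rot":[0,0,0]},{"claw":0,"dp":[28,12,-74],"delta_rot":[0,0,0]},{"claw":0,"dp":[28,12,-74],"delta_rot":[0,0,0]}]'
python3 look.py 4 "[(.012,0,.005),(.01,0,0)]" 1
```

```text
t: 5.88
eef_pos: [0.5049, 0.2188, 0.2171]
tool_rot: [0.12, 0.539, 0.814, 0.181]
ft_force: [0.0, 0.4, -0.5]
finger_gap: 0.0131
[0.5049 0.2188 0.2171] [ 0.   0.4 -0.5] 0.01310144936769206
board in rest [17.9 -4.4 31.7] [-0.11 -0.11 -0.1 ]
(0.012, 0, 0.005) (array([0.509 , 0.2251, 0.1906]), array([  4.1,   6.2, -26.5]), array([0.01, 0.12, 0.14]))
(0.01, 0, 0) (array([0.5093, 0.2252, 0.1852]), array([  4.4,   6.3, -31.9]), array([0.01, 0.12, 0.14]))
```

View pics/look4.png

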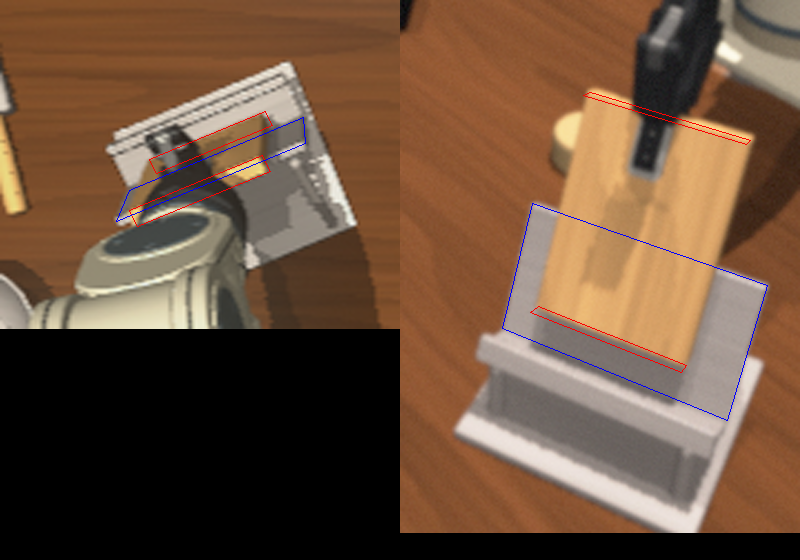

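FK puts the board at y = −4.4 mm in the rest frame. The picture shows it about 1–1.5 mm to the + side of the FK outline, so I'll shift it +3.5 mm along the ledge. Its bottom is at (540,308)–(690,366), still above the ledge and in front of the plate. I'll lower it to just above the ledge, then feel for contact.

```bash
python3 -m handwheel '[{"claw":0,"dp":[1,2,-9],"delta_rot":[0,0,0]},{"claw":0,"dp":[3,4,-18],"delta_rot":[0,0,0]},{"claw":0,"dp":[4,5,-26],"delta_rot":[0,0,0]},{"claw":0,"dp":[4,5,-26],"delta_rot":[0,0,0]},{"claw":0,"dp":[4,5,-26],"delta_rot":[0,0,0]}]'
python3 -m handwheel '[{"claw":0,"dp":[0.4,0.2,-1],"delta_rot":[0,0,0]},{"claw":0,"dp":[0.8,0.3,-2],"delta_rot":[0,0,0]},{"claw":0,"dp":[0.8,0.3,-2],"delta_rot":[0,0,0]}]'
python3 -m handwheel '[{"claw":0,"dp":[0.4,0.2,-1],"delta_rot":[0,0,0]},{"claw":0,"dp":[0.8,0.3,-2],"delta_rot":[0,0,0]},{"claw":0,"dp":[0.8,0.3,-2],"delta_rot":[0,0,0]}]'
python3 -c "
from bench import env;o=env.observe();print(o['ft_force'],o['wrist_torque'],o['eef_pos'])"
```

```text
t: 6.4
eef_pos: [0.5081, 0.2244, 0.189]
tool_rot: [0.119, 0.539, 0.814, 0.18]
ft_force: [-0.3, -0.7, -0.5]
finger_gap: 0.0133
t: 6.65
eef_pos: [0.5095, 0.2247, 0.1882]
tool_rot: [0.12, 0.539, 0.814, 0.181]
ft_force: [-0.2, 0.2, -0.7]
finger_gap: 0.0131
t: 6.9
eef_pos: [0.5101, 0.2249, 0.186]
tool_rot: [0.12, 0.539, 0.814, 0.181]
ft_force: [-0.3, 0.4, -0.3]
finger_gap: 0.0135
[-0.28883182  0.42937479 -0.31864631] [-0.12267502  0.44100456  0.00988989] [0.51010659 0.22493175 0.18601117]
```

```bash
python3 -m handwheel '[{"claw":0,"dp":[0.4,0.2,-1],"delta_rot":[0,0,0]},{"claw":0,"dp":[0.4,0.2,-1],"delta_rot":[0,0,0]}]'
python3 -m handwheel '[{"claw":0,"dp":[0.4,0.2,-1],"delta_rot":[0,0,0]},{"claw":0,"dp":[0.4,0.2,-1],"delta_rot":[0,0,0]}]'
python3 look.py 5 "[]"
```

```text
t: 7.07
eef_pos: [0.5105, 0.2252, 0.185]
tool_rot: [0.12, 0.539, 0.814, 0.181]
ft_force: [-0.2, 0.1, -1.1]
finger_gap: 0.0134
t: 7.23
eef_pos: [0.5109, 0.2254, 0.184]
tool_rot: [0.12, 0.539, 0.814, 0.181]
ft_force: [0.3, -0.3, -1.3]
finger_gap: 0.0132
[0.5109 0.2254 0.184 ] [ 0.3 -0.3 -1.3] 0.013165173945171098
board in rest [11.  -0.6 -1.8] [-0.07 -0.04 -0.06]
```

View pics/look5.png

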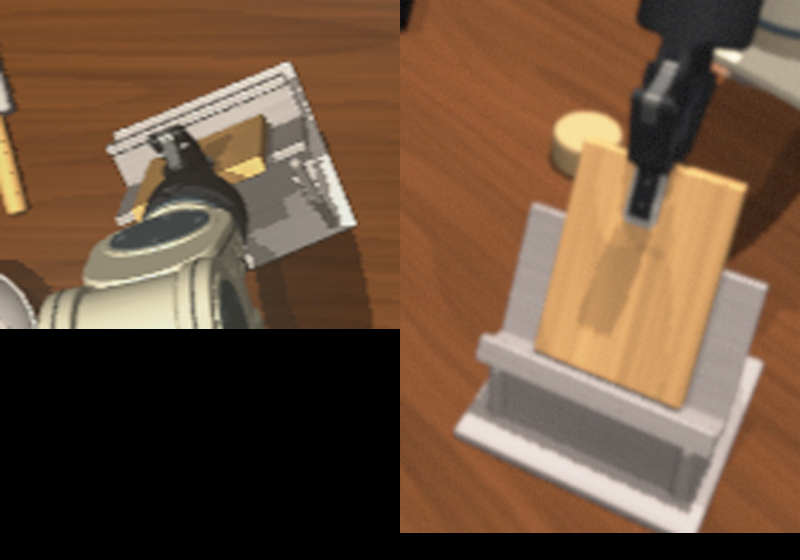

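The board is centred over the ledge: bottom corners at (537,350) and (683,408), lip from about (487,335) to (725,425). After correcting for parallax it is within about 2 mm of centre. There is no contact force yet, so I'll keep feeling downward.

```bash
for i in 1; do :; done; python3 -m handwheel '[{"claw":0,"dp":[0.4,0.2,-1],"delta_rot":[0,0,0]},{"claw":0,"dp":[0.4,0.2,-1],"delta_rot":[0,0,0]}]'
python3 -m handwheel '[{"claw":0,"dp":[0.4,0.2,-1],"delta_rot":[0,0,0]},{"claw":0,"dp":[0.4,0.2,-1],"delta_rot":[0,0,0]}]'
```

```text
t: 7.5
eef_pos: [0.5113, 0.2256, 0.183]
tool_rot: [0.12, 0.539, 0.814, 0.181]
ft_force: [0.6, 0.4, -0.9]
finger_gap: 0.0135
t: 7.67
eef_pos: [0.5117, 0.2258, 0.1819]
tool_rot: [0.12, 0.539, 0.814, 0.181]
ft_force: [-0.4, 0.3, -0.3]
finger_gap: 0.0133
```

```bash
python3 -m handwheel '[{"claw":0,"dp":[0.4,0.2,-1],"delta_rot":[0,0,0]},{"claw":0,"dp":[0.4,0.2,-1],"delta_rot":[0,0,0]}]'
python3 -m handwheel '[{"claw":0,"dp":[0.4,0.2,-1],"delta_rot":[0,0,0]},{"claw":0,"dp":[0.4,0.2,-1],"delta_rot":[0,0,0]}]'
```

```text
t: 7.83
eef_pos: [0.5122, 0.2261, 0.1816]
tool_rot: [0.12, 0.539, 0.814, 0.181]
ft_force: [-2.2, -0.5, 4.1]
finger_gap: 0.013
t: 8.0
eef_pos: [0.5125, 0.2262, 0.1817]
tool_rot: [0.121, 0.538, 0.814, 0.181]
ft_force: [-10.4, -2.7, 15.5]
finger_gap: 0.0133
```

Ledge contact shows at about 4 N, then 15 N. I'll back off 1 mm, then move square back to the plate until it touches.

```bash
python3 -m handwheel '[{"claw":0,"dp":[-0.4,-0.2,1],"delta_rot":[0,0,0]},{"claw":0,"dp":[-2.1,-0.9,0.2],"delta_rot":[0,0,0]},{"claw":0,"dp":[-2.1,-0.9,0.2],"delta_rot":[0,0,0]}]'
python3 -m handwheel '[{"claw":0,"dp":[-0.8,-0.4,-0.4],"delta_rot":[0,0,0]},{"claw":0,"dp":[-0.8,-0.4,-0.4],"delta_rot":[0,0,0]}]'
```

```text
t: 8.25
eef_pos: [0.5106, 0.2253, 0.1807]
tool_rot: [0.12, 0.539, 0.814, 0.181]
ft_force: [-2.7, 0.1, 5.2]
finger_gap: 0.013
t: 8.42
eef_pos: [0.5101, 0.2251, 0.1805]
tool_rot: [0.12, 0.538, 0.814, 0.181]
ft_force: [-1.1, 1.3, 5.2]
finger_gap: 0.0136
```

```bash
python3 -m handwheel '[{"claw":0,"dp":[-0.8,-0.4,-0.4],"delta_rot":[0,0,0]},{"claw":0,"dp":[-0.8,-0.4,-0.4],"delta_rot":[0,0,0]}]'
python3 -m handwheel '[{"claw":0,"dp":[-0.8,-0.4,-0.4],"delta_rot":[0,0,0]},{"claw":0,"dp":[-0.8,-0.4,-0.4],"delta_rot":[0,0,0]}]'
python3 -c "
from tgt import *
o=env.observe();print(restR(q[2]).inv().apply(o['ft_force']).round(1),restR(q[2]).inv().apply(o['eef_pos']-[q[0],q[1],.055]).round(4),o['wrist_torque'].round(2))"
```

```text
t: 8.58
eef_pos: [0.5099, 0.2249, 0.1804]
tool_rot: [0.121, 0.538, 0.814, 0.182]
ft_force: [3.5, 3.6, 5.2]
finger_gap: 0.0135
t: 8.75
eef_pos: [0.5098, 0.2248, 0.1804]
tool_rot: [0.121, 0.538, 0.814, 0.183]
ft_force: [8.1, 7.1, 2.5]
finger_gap: 0.0132
[10.3  3.4 -2. ] [ 0.0082 -0.0025  0.1345] [ 1.14 -1.52 -0.11]
```

Plate contact is 10 N square to the plate, with the TCP at x = 8 mm in the rest frame against 7 expected. I'll ease off and open the gripper.

```bash
python3 -m handwheel '[{"claw":0,"dp":[0.8,0.4,0.4],"delta_rot":[0,0,0]},{"claw":0,"dp":[0.8,0.4,0.4],"delta_rot":[0,0,0]},{"claw":0.3,"dp":[0.8,0.4,0.4],"delta_rot":[0,0,0]},{"claw":0.5,"dp":[0.8,0.4,0.4],"delta_rot":[0,0,0]},{"claw":0.5,"dp":[0.8,0.4,0.4],"delta_rot":[0,0,0]},{"claw":0.5,"dp":[0.8,0.4,0.4],"delta_rot":[0,0,0]},{"claw":0.5,"dp":[0.8,0.4,0.4],"delta_rot":[0,0,0]},{"claw":0.5,"dp":[0.8,0.4,0.4],"delta_rot":[0,0,0]}]'
python3 -m handwheel '[{"claw":0.5,"dp":[-4,-2,9],"delta_rot":[0,0,0]},{"claw":0.5,"dp":[-12,-5,27],"delta_rot":[0,0,0]},{"claw":0.5,"dp":[-25,-10,54],"delta_rot":[0,0,0]},{"claw":0.5,"dp":[-39,-16,90],"delta_rot":[0,0,0]},{"claw":0.5,"dp":[-50,-21,118],"delta_rot":[0,0,0]},{"claw":0.5,"dp":[-50,-21,118],"delta_rot":[0,0,0]},{"claw":0.5,"dp":[-50,-21,118],"delta_rot":[0,0,0]},{"claw":0.5,"dp":[-50,-21,118],"delta_rot":[0,0,0]},{"claw":0.5,"dp":[-50,-21,118],"delta_rot":[0,0,0]},{"claw":0.5,"dp":[-50,-21,118],"delta_rot":[0,0,0]}]'
python3 look.py 6 "[]"
```

```text
t: 9.42
eef_pos: [0.5086, 0.2244, 0.1792]
tool_rot: [0.12, 0.539, 0.814, 0.18]
ft_force: [0.0, 0.7, -0.1]
finger_gap: 0.0428
t: 10.25
eef_pos: [0.4585, 0.2034, 0.2961]
tool_rot: [0.119, 0.539, 0.814, 0.18]
ft_force: [-0.1, -0.1, 0.1]
finger_gap: 0.0427
[0.4585 0.2034 0.2961] [-0.1 -0.1  0.1] 0.04269437556228439
board in rest [  6.6  -0.2 123.9] [-0.05  0.09 -0.07]
```

```bash
python3 - <<'E'
from tgt import *
import cv2
S={n:dict(np.load(n+"6.npz")) for n in("top","scene")}
bX=np.array([[s*7,t*55,z] for z in(0,160) for s,t in((1,1),(1,-1),(-1,-1),(-1,1))])/1e3
P=proj("scene",restR(q[2]).apply(bX+[.007,0,0])+[q[0],q[1],.055],S)
f=2; im=cv2.resize(S["scene"]["color"][100:384,80:480,::-1],None,fx=f,fy=f,interpolation=cv2.INTER_CUBIC)
cv2.polylines(im,[((P[4:]-[80,100]+.5)*f).astype(np.int32)],True,(0,0,255),1)
cv2.imwrite("pics/fin.png",im)
E
```

```text
(no output)
```

View pics/fin.png

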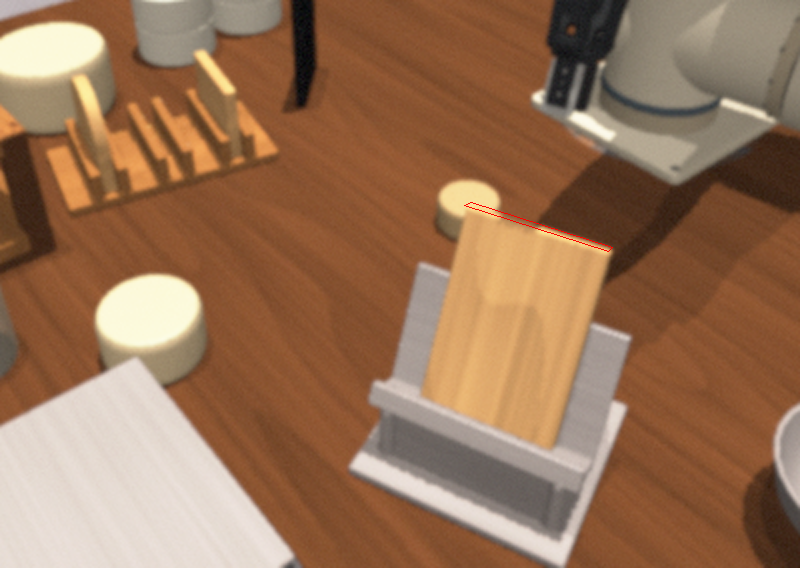

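The board stands on the ledge and leans on the plate. Its top edge at (467,207)–(611,250) lies within about 2 px of the predicted in-place outline. Both other boards are still in the rack, and the gripper is clear with no wrist force. I'll hand it in.

```bash
python3 -c "
from bench import ticket;print(ticket.finish_job())"
```

```text
the job is handed in; nothing more can be done
None
```

The tall wooden board is out of the middle slot and standing on the ledge of the steel rest, leaning back on the sloped plate by itself. I handed the job in at about 10.3 s of the 32 s allowed; no verdict is reported.

**How it went:** I lowered the board until it touched the ledge (about 15 N), slid it back until it touched the plate (about 10 N), then opened the gripper and withdrew up the slope.

**Last checks:**
- **Position:** the last camera view shows the board's top edge within about 2 px of the ideal in-place outline. It is centred to about 2 mm.
- **Other boards:** the short and arched boards still stand in their slots, and the robot touches nothing (wrist force about 0).

**Disagreements:**
- **Cameras:** the two fixed cameras placed the rest about 2–3 mm apart, so I used a value between them.
- **Ledge height:** the board met the ledge about 4–5 mm lower than the arm's own position predicted. The cause was a small error in where I thought I had gripped it, and feeling for contact took care of it.
- **Flushness:** I judged this from the force contact and the final scene view only, because I did not look at the last top view.

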